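Slide the coaster home between the pots

ROBOT

A 7-joint arm with a two-finger parallel gripper is mounted at the origin on a cart in front of the work surface, level with it; the furniture and walls round the work are solid. World frame = base frame: x ahead of the robot, y to its left, z up, the work surface at z = 0. Lengths are in m, angles in rad, forces in N, time in s.
With the tool pointing down it reaches from about 0.425 to 0.925 m from the base axis. Payload 6.8 kg.
Tool frame: the origin (TCP) lies at the very end of the fingers, on their centre line; the grasp point (between the pads) lies 19 mm behind it; y points along the fingers, z is the direction in which the jaws open and shut, and the axes are right-handed (so a half turn about y gives the same grasp; the last joint's range is limited). The gripper opens to 85 mm and grips with 20 to 120 N. Pads are 22 mm wide; open, the fingers measure 114 mm over their backs; the gripper's body (76 mm by 85 mm) begins 54 mm behind the grasp point. The pads swing forward as they close: fully open they stand 13 mm farther back than shut.
Start: joints at [-1.348, 0.477, 0.022, 1.555, -0.011, 1.109, -0.083], TCP at [0.219, 0.638, 0.231] pointing down, gripper open.
Joint ranges: [-2.96, 2.96], [-0.34, 2.1], [-1.41, 1.46], [0.24, 2.44], [-1.37, 4.51], [0.17, 1.92], [-2.96, 2.96]. Speed limits (rad/s): [2.39, 2.39, 3.14, 3.14, 3.14, 3.14, 3.14].

INTERFACE

Orientations are given as a unit quaternion [w, x, y, z].
In Python, from station import * gives the robot as it stands.
- The arm moves only by the shell command python3 -m jog 'ROWS' [OPENING] [FORCE]. ROWS is JSON, a list of rows, each a list of 2 entries, a list of its own where there are three numbers: the shift along the tool's x, y, z in mm, then the turn about the tool's y in rad. A call has 1 to 20 rows; each row is the pose to reach, as a shift and turn from the pose commanded when the call began, along the tool's axes at that moment; what a row does not reach only later rows make up. A row lasts 1/12 s, in which the tool goes at most 41.7 mm and 7.16 degrees, less where a joint would pass 70% of its speed; a pose out of reach is approached as far as the arm can. A call with a gripper value outside its range is refused whole. OPENING is the finger opening in mm, from 0 to 85.4, set as the call begins (- or left out, the last holds). The fingers move at their own pace and stop on an object; FORCE is the grip in N (left out, the last holds). Time passes only in rows, so rows that repeat a pose let the fingers close. It gives the time, the measured TCP pose, the force and the opening at its end, in the units of the state.
- get_obs(): the state, without advancing time (a new reading comes with each control period).
- read_camera(name): name is "side" or "top" or "wrist"; returns a dict with "img" (480x640x3 uint8, red, green, blue), "depth" (480x640 float32, m along the optical axis (not along the pixel's ray), 0 where there is no reading), "fx", "fy", "cx", "cy" (pixels), "k1" (the pictures are not rectified: a ray, as slopes to the right and down, at radius r is drawn at 1 + k1 r^2 times it, then the intrinsics apply), "rvec" (rotation vector, rad) and "tvec" (3), from world to camera coordinates, as OpenCV has them. Camera axes: x right, y down, z forward; pixel columns grow to the right and rows downward; lengths in m; the calibration is good to about 2 mm. A picture is of the moment at which its call begins.
- hand_in(): hands the job in, once; it reports no verdict.
The state is a dict: "t": time; "q": joint angles; "joint_vel": joint speeds; "joint_torque": joint torques, N m; "eef_pos": TCP position; "tool_rot": TCP orientation; "contact_force": force on the tool from outside, world axes, zero at the start; "torque": the same for the moment, N m; "gripper_width": opening from 0.0 (shut) to 1.0 (fully open).
Only numpy, scipy, OpenCV 4.12 (cv2) and the standard library are available. Lean on these libraries where they do the work, as an engineer would, in place of code of your own. Each camera call takes 0.05 s, during which the arm holds its last target.

TASK

Put away the loose cork coaster that lies beside the sink: keeping it flat on the worktop, push it with the fingertips through the gap between the blue pot and the terracotta pot and on until it is fully home against the bottom of the U-shaped brass rail behind them. Do not grip or lift the coaster, and leave the other things on the worktop where they stand.

Things in the scene. Friction and masses are not known exactly. Their poses are not given: they have to be found in the camera images.
- coaster: the loose coaster to push: flat round cork disc with a pale face and a blue flower-like ring pattern, 92 mm across, 8 mm thick, about 30 g, lying flat on the worktop (its underside at height 0). Origin: centre of its underside.
- coaster_rail: fixed U-shaped brass rail lying on the worktop, 12 mm high, open towards the pots. Origin: on the worktop, where the coaster's centre is when fully home against the bottom of the U. x axis: level, from the gap between the pots into the U; z up; y across. Inside: half circle of 48.5 mm radius about x = -2.5 mm; the arms splay towards the mouth and end in round feet at x -28, y +-68 mm.
- pot_left: fixed low round blue pot with a flat wooden lid, 76 mm across, 42 high; origin at the centre of its underside. It stands before the mouth of the rail on the rail's +y side, about x = -85, y = +88 mm in the rail's frame.
- pot_right: fixed low round terracotta pot with a flat wooden lid, 76 mm across, 42 high; origin at the centre of its underside. It stands before the mouth of the rail on the rail's -y side, about x = -85, y = -88 mm in the rail's frame. The free gap between the two pots is 97 to 104 mm.
- cabinet_corner (a point): lower front right corner of the grey-blue wall cabinet (its door side and underside): the cabinet fills the space behind (+x), to the left (+y) and above this point, so draw the arm in when swinging past it
- bottle_opener: bystander, to be left alone: flat brass-coloured bottle opener lying down, 38 x 142 mm, 8 high; origin at the centre of its underside
- jigger: bystander, to be left alone: brass double-cone measure, 47 mm across, 100 high; origin at the centre of its underside
- blue_mug: bystander, to be left alone: teal and white mug, 87 mm across, 91 high, handle on one side; origin at the centre of its underside
- citrus_press: bystander, to be left alone: yellow hand citrus press lying flat, 77 x 232 mm, 64 high; origin at the centre of its underside
- lime_half: bystander, to be left alone: half a lime, cut side down, 54 mm across, 35 high; origin at the centre of its underside
- candle_jar: bystander, to be left alone: pink candle in a glass, 76 mm across, 90 high; origin at the centre of its underside

How it is judged:
By the outcome, as a careful person would: the job done as asked, in the order asked, and still so for the second after the job is handed in, with the robot touching nothing.
It also fails if it takes over 53 s, if anything falls off the work surface, if the arm or the gripper's body presses on something with over 40 N, if the wrist force passes 120 N, or if a joint passes its speed limit or range.

## Working session

There is one attempt and no reset: what is moved stays moved. The work goes in short steps, Python scripts to look and compute and a shell command to move; the robot and the scene stay as the last step left them, time stands still between calls to the robot, and variables do not carry over. Pictures are saved under pics/ and viewed, and the job is handed in when it is done.

```bash
ls; mkdir -p pics
python3 - <<'E'
from station import *
import cv2
o=get_obs();print({k:o[k] for k in ('t','q','eef_pos','tool_rot','contact_force','gripper_width')})
for n in ("top","side","wrist"):
    c=read_camera(n);cv2.imwrite(f"pics/{n}0.png",c["img"][:,:,::-1])
    print(n,{k:c[k] for k in c if k not in("img","depth")})
    import pickle;pickle.dump(c,open(f"pics/{n}0.pkl","wb"))
E
```

```text
pics
{'t': 0.0, 'q': array([-1.34808654,  0.47779512,  0.0223627 ,  1.55645122, -0.01148942,
        1.10928968, -0.08308434]), 'eef_pos': array([0.21908535, 0.63783449, 0.2303296 ]), 'tool_rot': array([-0.6968174 ,  0.69809659, -0.11647007,  0.11636747]), 'contact_force': array([-0.32598154, -0.41606744,  0.11354202]), 'gripper_width': 1.0035457391562912}
top {'fx': 458.3144803477914, 'fy': 458.3144803477914, 'cx': 321.44451187817225, 'cy': 235.4452110218839, 'k1': 0.0027797549153989872, 'rvec': array([ 2.19119492, -2.18818472,  0.02184059]), 'tvec': array([0.13571107, 0.5766212 , 1.28017478])}
side {'fx': 486.55132617855577, 'fy': 486.55132617855577, 'cx': 312.3634587460876, 'cy': 235.6921588162996, 'k1': -0.033336490025378716, 'rvec': array([ 0.07864606, -2.82812776,  1.31855382]), 'tvec': array([0.59745046, 0.16578886, 1.38821474])}
wrist {'fx': 421.6090896010708, 'fy': 421.6090896010708, 'cx': 314.40230870167, 'cy': 240.60605396240578, 'k1': -0.03553365522899699, 'rvec': array([-2.34221712, -1.67116552, -0.25931755]), 'tvec': array([-0.67425041, -0.0396686 ,  0.37832826])}
```

View pics/top0.png

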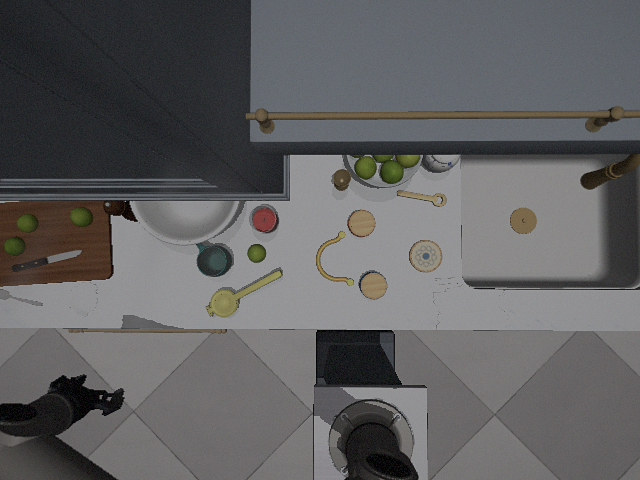

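View pics/side0.png

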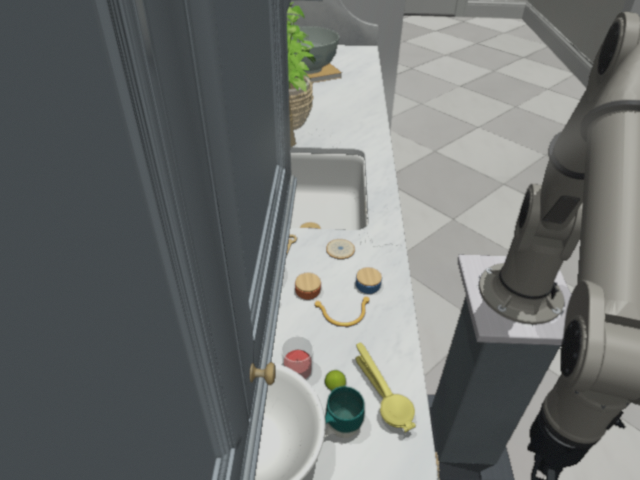

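View pics/wrist0.png

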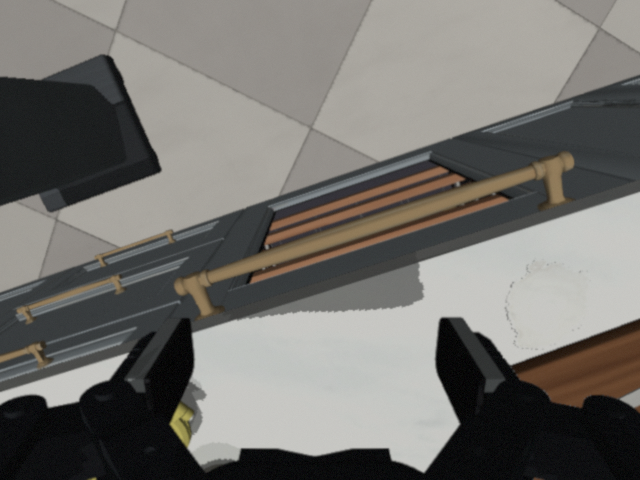

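```bash
cat > h.py <<'E'
import numpy as np,cv2,pickle
def ray(c,u,v):
    xd=(u-c["cx"])/c["fx"]; yd=(v-c["cy"])/c["fy"]
    x,y=xd,yd
    for _ in range(10):
        s=1+c["k1"]*(x*x+y*y); x,y=xd/s,yd/s
    return np.array([x,y,1.])
def atz(c,u,v,z):
    R=cv2.Rodrigues(np.array(c["rvec"]))[0]; t=np.array(c["tvec"])
    o=-R.T@t; d=R.T@ray(c,u,v); return o+d*(z-o[2])/d[2]
def dep(c,u,v):
    R=cv2.Rodrigues(np.array(c["rvec"]))[0]; t=np.array(c["tvec"])
    D=c["depth"][int(round(v)),int(round(u))]
    return R.T@(ray(c,u,v)*D-t)
def proj(c,p):
    R=cv2.Rodrigues(np.array(c["rvec"]))[0]; q=R@np.array(p)+np.array(c["tvec"])
    x,y=q[0]/q[2],q[1]/q[2]; s=1+c["k1"]*(x*x+y*y)
    return np.array([c["fx"]*x*s+c["cx"],c["fy"]*y*s+c["cy"]])
def load(n): return pickle.load(open(f"pics/{n}.pkl","rb"))
def crop(c,u0,v0,u1,v1,k,f): cv2.imwrite(f,cv2.resize(c["img"][v0:v1,u0:u1,::-1],None,fx=k,fy=k,interpolation=cv2.INTER_CUBIC))
E
python3 - <<'E'
from h import *
c=load("top0"); crop(c,300,180,460,300,5,"pics/t1.png")
s=load("side0"); crop(s,270,220,430,340,5,"pics/s1.png")
R=cv2.Rodrigues(c["rvec"])[0]; print(-R.T@c["tvec"])
for p in [(425,256),(361,223),(373,286),(317,262),(345,235),(352,284),(289,199),(289,150),(250,153),(270,142),(264,218),(257,253),(280,270)]: print(p,dep(c,*p).round(3),atz(c,*p,0.0).round(3))
E
```

```text
[0.52256693 0.10837268 1.30573203]
(425, 256) [ 0.519 -0.155  0.006] [ 0.519 -0.157  0.   ]
(361, 223) [0.61  0.026 0.036] [0.613 0.024 0.   ]
(373, 286) [ 0.437 -0.006  0.04 ] [ 0.434 -0.01   0.   ]
(317, 262) [0.502 0.149 0.01 ] [0.501 0.149 0.   ]
(345, 235) [0.578 0.07  0.001] [0.578 0.07  0.   ]
(352, 284) [0.44  0.05  0.013] [0.439 0.05  0.   ]
(289, 199) [0.622 0.184 0.489] [0.681 0.23  0.   ]
(289, 150) [0.638 0.155 0.803] [0.823 0.231 0.   ]
(250, 153) [0.631 0.195 0.823] [0.815 0.343 0.   ]
(270, 142) [0.639 0.172 0.837] [0.847 0.286 0.   ]
(264, 218) [0.624 0.296 0.04 ] [0.627 0.301 0.   ]
(257, 253) [0.527 0.315 0.035] [0.527 0.321 0.   ]
(280, 270) [0.479 0.254 0.01 ] [0.478 0.255 0.   ]
```

View pics/t1.png

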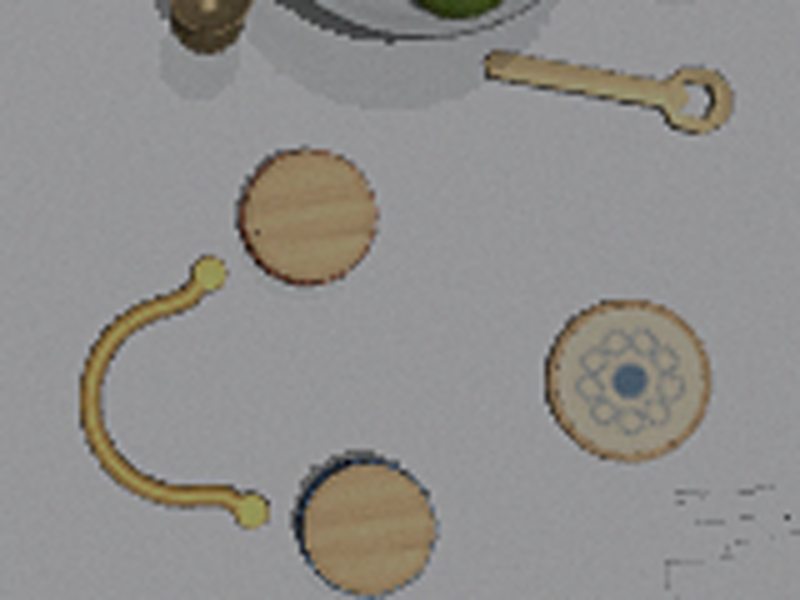

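View pics/s1.png

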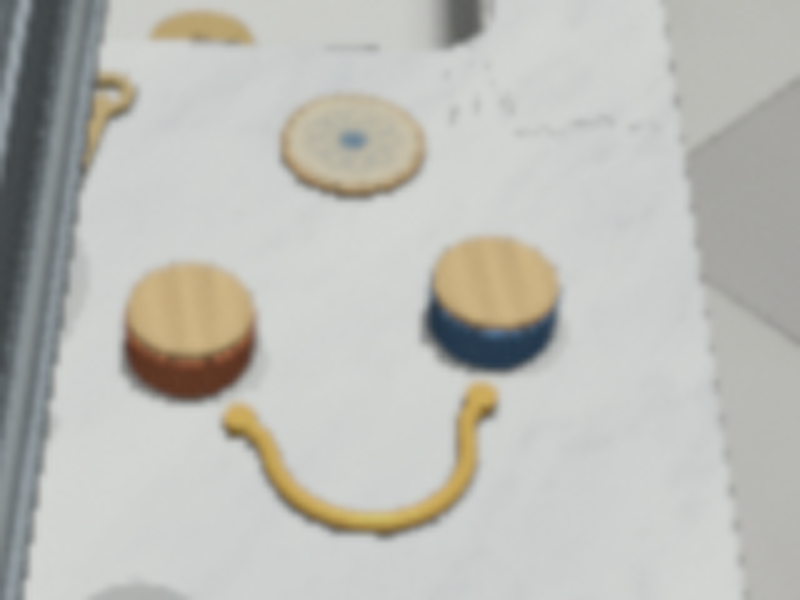

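```bash
cat > fit.py <<'E'
from h import *
c=load("top0"); s=load("side0")
T=lambda x,y:((x-2)/5+300,(y-2)/5+180)
S=lambda x,y:((x-2)/5+270,(y-2)/5+220)
t={"coaster":(629,380,.008),"potR":(308.5,216,.042),"potL":(368,527,.042),"footR":(209,272,.012),"footL":(251,510,.012)}
sd={"coaster":(353,142,.008),"potR":(191,310,.042),"potL":(495,284,.042),"footR":(239,417,.012),"footL":(481,397,.012)}
P={};Q={}
for k in t:
    P[k]=atz(c,*T(*t[k][:2]),t[k][2])[:2];Q[k]=atz(s,*S(*sd[k][:2]),sd[k][2])[:2]
    print(k,P[k].round(4),Q[k].round(4))
m={"footR":(-28,-68),"footL":(-28,68),"potR":(-85,-88),"potL":(-85,88)}
for D in (P,Q):
    for ks in (["footR","footL"],["potR","potL"],list(m)):
        A=np.array([m[k] for k in ks])/1e3;B=np.array([D[k] for k in ks])
        a=A-A.mean(0);b=B-B.mean(0)
        th=np.arctan2((a[:,0]*b[:,1]-a[:,1]*b[:,0]).sum(),(a*b).sum())
        R=np.array([[np.cos(th),-np.sin(th)],[np.sin(th),np.cos(th)]])
        o=B.mean(0)-R@A.mean(0)
        print(ks,"th",np.degrees(th).round(2),"o",o.round(4),"coaster in rail",((D["coaster"]-o)@R*1e3).round(1),"pots",((D["potR"]-o)@R*1e3).round(1),((D["potL"]-o)@R*1e3).round(1),"pot dist",np.linalg.norm(D["potR"]-D["potL"])*1e3)
# pots by depth: lid points
for p in [(84,390),(93,390),(102,392)]: print(atz(c,*T(*p),.012).round(4))
E
python3 fit.py
```

```text
coaster [ 0.5201 -0.1562] [ 0.5196 -0.1586]
potR [0.6103 0.026 ] [0.6098 0.0277]
potL [ 0.4394 -0.0063] [ 0.4387 -0.0027]
footR [0.5806 0.0802] [0.5801 0.0792]
footL [0.4468 0.0566] [0.4461 0.0567]
['footR', 'footL'] th 99.99 o [0.5088 0.096 ] coaster in rail [-250.3   32.6] pots [-86.5 -87.7] [-88.6  86.1] pot dist 173.85206418128027
['potR', 'potL'] th 100.69 o [0.5091 0.0934] coaster in rail [-247.3   35.4] pots [-85.  -86.9] [-85.   86.9] pot dist 173.85206418128027
['footR', 'footL', 'potR', 'potL'] th 100.47 o [0.509  0.0947] coaster in rail [-248.7   34.6] pots [-86.  -87.1] [-86.6  86.8] pot dist 173.85206418128027
['footR', 'footL'] th 99.52 o [0.5085 0.0956] coaster in rail [-252.5   31.1] pots [-83.7 -88.6] [-85.4  85.1] pot dist 173.7705948908383
['potR', 'potL'] th 100.07 o [0.5094 0.0962] coaster in rail [-252.6   34.5] pots [-85.  -86.9] [-85.   86.9] pot dist 173.7705948908383
['footR', 'footL', 'potR', 'potL'] th 100.03 o [0.5088 0.0959] coaster in rail [-252.4   33.7] pots [-84.7 -87.5] [-84.8  86.3] pot dist 173.7705948908383
[0.5139 0.1507 0.012 ]
[0.5139 0.1456 0.012 ]
[0.5128 0.1405 0.012 ]
```

```bash
cat >> h.py <<'E'
from scipy.spatial.transform import Rotation as Ro
TH=np.radians(100.2); O=np.array([.509,.0953])
RR=np.array([[np.cos(TH),-np.sin(TH)],[np.sin(TH),np.cos(TH)]])
def r2w(p): return O+RR@(np.array(p)/1e3)
def w2r(p): return (RR.T@(np.array(p)[:2]-O))*1e3
def tool(o): 
    q=o["tool_rot"]; return Ro.from_quat([q[1],q[2],q[3],q[0]]).as_matrix()
def yaw(o): z=tool(o)[:,2]; return np.degrees(np.arctan2(z[1],z[0]))
E
python3 - <<'E'
from h import *
from station import *
o=get_obs(); R=tool(o); print(R.round(3)); print("z yaw",yaw(o), "rail y yaw",np.degrees(TH)+90)
p=o["eef_pos"]
# swing path
pts=[]
for a in np.radians(np.linspace(71,-26,21)):
    pts.append([.5*np.cos(a),.5*np.sin(a),.23])
pts=np.array(pts)
print(((pts-p)@R*1e3).round(0))
c=load("top0")
# cabinet lower edge samples
for p in [(280,197),(200,199),(285,190),(300,150),(400,150),(288,175)]: print(p,dep(c,*p).round(3))
E
```

```text
[[ 0.946 -0.     0.325]
 [-0.325 -0.001  0.946]
 [ 0.    -1.    -0.001]]
z yaw 71.04783542286899 rail y yaw 190.2
[[   0.    1. -175.]
 [  43.    1. -176.]
 [  85.    1. -182.]
 [ 126.    1. -191.]
 [ 166.    1. -203.]
 [ 206.    1. -219.]
 [ 244.    1. -238.]
 [ 280.    1. -260.]
 [ 314.    1. -285.]
 [ 345.    1. -313.]
 [ 375.    1. -344.]
 [ 401.    1. -376.]
 [ 425.    1. -411.]
 [ 446.    1. -448.]
 [ 463.    1. -487.]
 [ 478.    1. -527.]
 [ 488.    1. -568.]
 [ 496.    1. -609.]
 [ 499.    1. -651.]
 [ 500.    2. -694.]
 [ 496.    2. -736.]]
(280, 197) [0.626 0.201 0.488]
(200, 199) [0.622 0.345 0.489]
(285, 190) [0.637 0.191 0.496]
(300, 150) [0.639 0.143 0.8  ]
(400, 150) [0.639 0.032 0.798]
(288, 175) [0.666 0.187 0.487]
```

```bash
python3 -m jog '[[[0,0,-30],0],[[0,0,-65],0],[[0,0,-100],0],[[0,0,-135],0],[[5,0,-168],0.02],[[25,0,-178],0.06],[[60,0,-180],0.13],[[95,0,-184],0.2],[[130,0,-192],0.27],[[165,0,-203],0.34],[[200,0,-216],0.42],[[233,0,-232],0.5],[[265,0,-250],0.58],[[295,0,-271],0.66],[[325,0,-295],0.74],[[352,0,-321],0.82],[[377,0,-348],0.9],[[400,0,-376],0.98],[[400,0,-376],0.98]]' 45
```

```text
t: 1.73
eef_pos: [0.4782, 0.1446, 0.2317]
tool_rot: [-0.557, 0.558, -0.434, 0.436]
contact_force: [0.5, -0.0, -0.4]
gripper_width: 0.527
```

Run:
```python
from h import *
from station import *
o=get_obs(); R=tool(o); p=o["eef_pos"]; print(o["t"],p,yaw(o),o["q"].round(2),o["gripper_width"],o["contact_force"])
c=load("top0")
for u in (446,452,456,460,463,466): print(u,dep(c,u,265).round(3))
# standoff
C=np.array([-250.5,34]); hd=np.radians(-29)
for d in (75,):
    w=r2w(C-d*np.array([np.cos(hd),np.sin(hd)])); print(d,w,((np.r_[w,.1]-p)@R*1e3).round(1), "turn",np.radians(yaw(o)-(10.2-29)))
    print(((np.r_[.48,-.06,.2]-p)@R*1e3).round(1))
```

```text
1.7333 [0.47818306 0.14459363 0.23166644] 14.024725936568666 [-0.81  0.19  0.45  1.99 -0.1   0.98 -0.07] 0.5268077042168736 [ 0.50596624 -0.01539818 -0.42613986]
446 [ 0.494 -0.216 -0.001]
452 [ 0.494 -0.233 -0.003]
456 [ 0.494 -0.243  0.002]
460 [ 0.494 -0.256 -0.003]
463 [ 0.489 -0.324 -0.212]
466 [ 0.489 -0.336 -0.221]
75 [ 0.49572715 -0.22826058] [365.6 132.7 -73.5] turn 0.5728995436579026
[198.8  32.2 -47.9]
```

```bash
python3 -m jog '[[[30,0,-6],0.06],[[60,0,-12],0.12],[[90,0,-18],0.18],[[120,0,-24],0.24],[[150,0,-30],0.3],[[185,0,-37],0.36],[[220,5,-44],0.42],[[250,20,-50],0.48],[[280,40,-56],0.54],[[310,65,-62],0.57],[[340,95,-68],0.573],[[366,133,-73],0.573],[[366,160,-73],0.573],[[366,180,-73],0.573],[[366,180,-73],0.573],[[366,180,-73],0.573]]'
python3 - <<'E'
from h import *
from station import *
for n in ("top","side","wrist"):
    c=read_camera(n); pickle.dump(c,open(f"pics/{n}1.pkl","wb")); cv2.imwrite(f"pics/{n}1.png",c["img"][:,:,::-1])
    if n=="top": crop(c,300,180,460,300,5,"pics/t2.png")
    if n=="side": crop(c,270,200,430,320,5,"pics/s2.png")
o=get_obs();print(o["t"],o["eef_pos"],yaw(o),o["contact_force"])
E
```

```text
t: 3.07
eef_pos: [0.4984, -0.2198, 0.0507]
tool_rot: [0.415, -0.416, 0.572, -0.571]
contact_force: [0.7, 0.3, -0.3]
gripper_width: 0.526
3.2167 [ 0.50033146 -0.21974974  0.05293741] -17.89469533565318 [ 0.47191771 -0.22090287 -0.29277168]
```

View pics/t2.png

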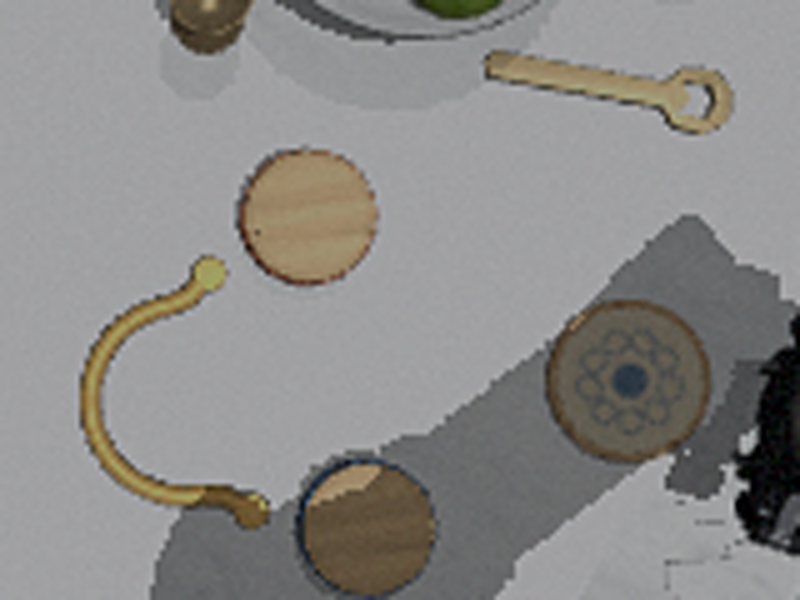

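View pics/s2.png

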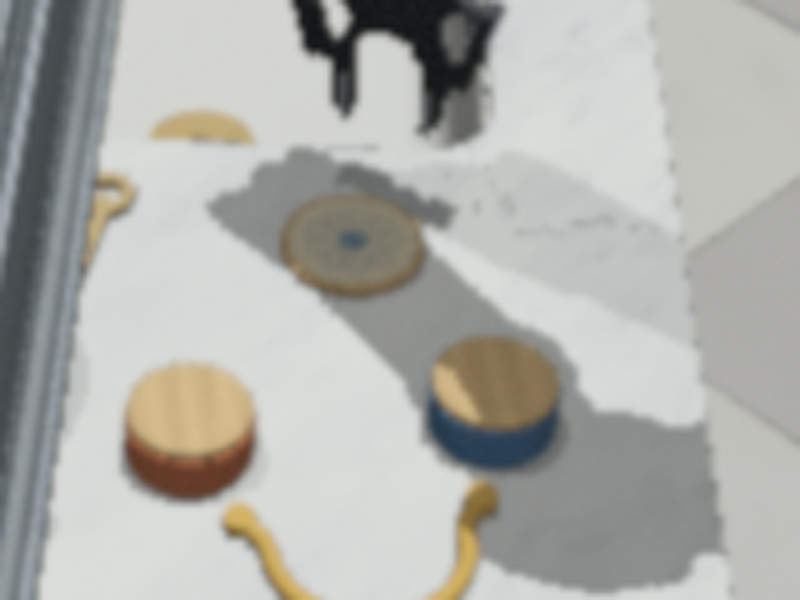

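View pics/wrist1.png

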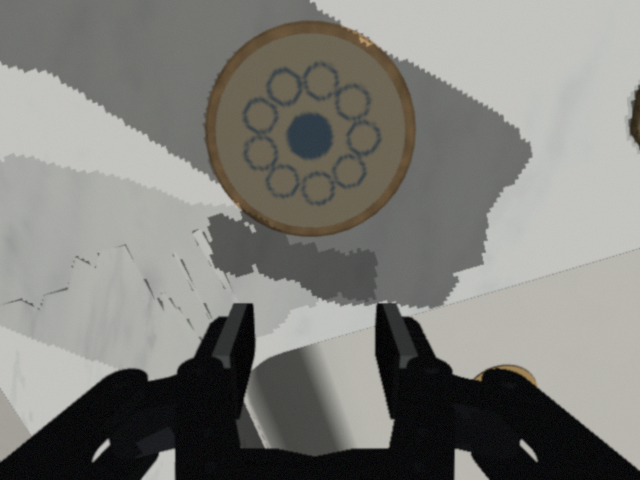

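```bash
python3 -m jog '[[[0,0,0],0],[[0,0,0],0],[[0,0,0],0]]'
python3 - <<'E'
from h import *
from station import *
for i in range(4):
    o=get_obs();print(o["t"],o["eef_pos"].round(4),yaw(o).round(2),o["contact_force"].round(1),w2r(o["eef_pos"]).round(1))
    c=read_camera("wrist")
R=tool(o);p=o["eef_pos"]
w=atz(c,310,135,.008); print("coaster wrist",w,w2r(w))
print("coaster in tool", ((w-p)@R*1e3).round(1))
for z in (0.05,0.055): print(z,[((atz(c,u,v,z)-p)@R*1e3).round(1) for u,v in ((253,305),(376,305))])
E
```

```text
t: 3.47
eef_pos: [0.4996, -0.2194, 0.0522]
tool_rot: [-0.417, 0.416, -0.571, 0.572]
contact_force: [0.5, 0.1, -0.4]
gripper_width: 0.529
3.4667 [ 0.4996 -0.2194  0.0522] -17.9 [ 0.5  0.1 -0.4] [-308.1   64.9]
3.5167 [ 0.4994 -0.2194  0.052 ] -17.91 [0.5 0.1 0.2] [-308.1   65.1]
3.5667 [ 0.4993 -0.2194  0.0518] -17.91 [ 0.3  0.3 -0.5] [-308.    65.3]
3.6167 [ 0.4992 -0.2195  0.0516] -17.92 [-0.4 -0.9  0.1] [-308.1   65.4]
coaster wrist [ 0.51865538 -0.15605909  0.008     ] [-249.09633415   35.00907714]
coaster in tool [-66.3  43.7  -1. ]
0.05 [array([ -7.1,   1.6, -22.2]), array([-7.1,  1.7, 23.8])]
0.055 [array([ -9.6,  -3.4, -21.4]), array([-9.5, -3.3, 23. ])]
```

```bash
python3 -m jog '[[[0,15,0],0],[[0,30,0],0],[[0,40,0],0],[[0,43,0],0],[[0,45,0],0],[[0,45,0],0],[[0,45,0],0],[[0,45,0],0]]'; python3 -m jog '[[[0,1,0],0],[[0,2,0],0],[[0,2,0],0],[[0,2,0],0]]';  python3 - <<'E'
from h import *
from station import *
c=read_camera("wrist");cv2.imwrite("pics/w2.png",c["img"][:,:,::-1])
c=read_camera("side");crop(c,290,200,410,290,6,"pics/s3.png")
for i in range(3):
    o=get_obs();print(o["t"],o["eef_pos"].round(4),yaw(o).round(2),o["contact_force"].round(1),w2r(o["eef_pos"]).round(1))
E
```

```text
t: 4.33
eef_pos: [0.4994, -0.2198, 0.0069]
tool_rot: [-0.416, 0.416, -0.572, 0.572]
contact_force: [1.4, -0.1, 0.1]
gripper_width: 0.524
t: 4.67
eef_pos: [0.499, -0.2195, 0.0043]
tool_rot: [0.416, -0.416, 0.572, -0.572]
contact_force: [-0.3, 0.0, -0.5]
gripper_width: 0.526
4.7667 [ 0.499  -0.2196  0.0043] -17.93 [ 0.7 -0.9 -0. ] [-308.1   65.6]
4.7667 [ 0.499  -0.2196  0.0043] -17.93 [ 0.7 -0.9 -0. ] [-308.1   65.6]
4.7667 [ 0.499  -0.2196  0.0043] -17.93 [ 0.7 -0.9 -0. ] [-308.1   65.6]
```

View pics/w2.png

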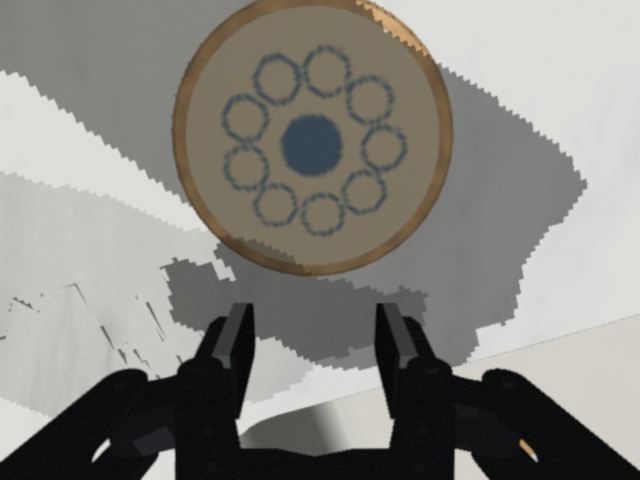

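View pics/s3.png

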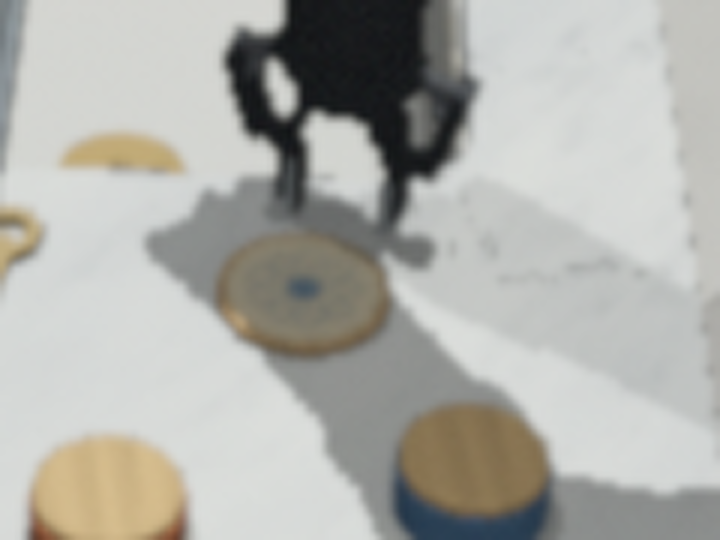

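```bash
for i in 1 2 3; do python3 -m jog '[[[0,1,0],0],[[0,1,0],0],[[0,1,0],0]]' | egrep 'eef|force'; done
```

```text
eef_pos: [0.4989, -0.2196, 0.0032]
contact_force: [0.1, -0.5, 0.2]
eef_pos: [0.4989, -0.2195, 0.0022]
contact_force: [1.0, 0.0, 0.0]
eef_pos: [0.4989, -0.2196, 0.0012]
contact_force: [0.1, -0.2, -0.9]
```

```bash
for i in 1 2 3; do python3 -m jog '[[[0,1,0],0],[[0,1,0],0],[[0,1,0],0]]' | egrep 'eef|force'; done
```

```text
eef_pos: [0.4989, -0.2196, 0.0002]
contact_force: [-0.1, 0.3, -0.7]
eef_pos: [0.4989, -0.2195, -0.0008]
contact_force: [0.1, 0.2, 0.3]
eef_pos: [0.4989, -0.2195, -0.0018]
contact_force: [-0.3, 0.2, 0.7]
```

```bash
for i in 1 2 ; do python3 -m jog '[[[0,1,0],0],[[0,1,0],0],[[0,1,0],0]]' | egrep 'eef|force'; done;  python3 - <<'E'
from h import *
from station import *
c=read_camera("wrist");cv2.imwrite("pics/w3.png",c["img"][:,:,::-1])
E
```

```text
eef_pos: [0.499, -0.2196, -0.0021]
contact_force: [-3.0, 1.4, 7.5]
eef_pos: [0.499, -0.2196, -0.0022]
contact_force: [-5.0, 2.5, 19.6]
```

View pics/w3.png

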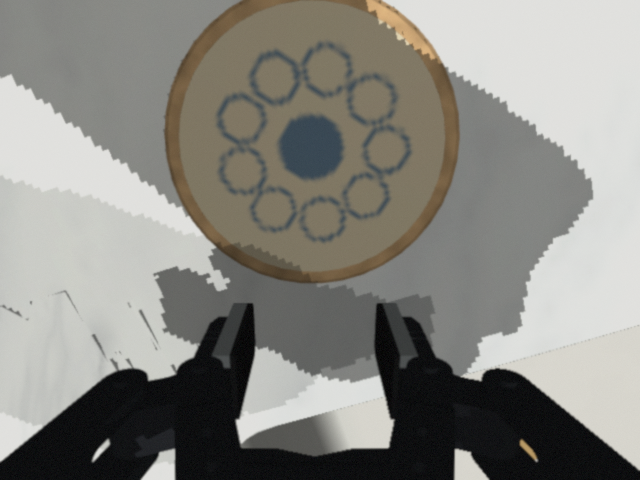

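```bash
python3 -m jog '[[[0,-3,0],0],[[0,-5,0],0],[[0,-5,0],0],[[0,-5,0],0]]' | egrep 'eef|force';  cat > plan.py <<'E'
from h import *
from station import *
o=get_obs(); R=tool(o); p=o["eef_pos"]; hd0=yaw(o)-10.2; print(p,w2r(p),hd0,o["contact_force"])
c=read_camera("wrist"); w=atz(c,311,146.5,.008); print("coaster",w,w2r(w),((w-p)@R*1e3).round(1))
C0=np.array([-250,34.5]); xe=-128
xs=np.linspace(C0[0],xe,13)
for x in xs:
    k=(x-xe)/(C0[0]-xe); y=C0[1]*k**2; hd=np.arctan2(2*C0[1]*k/(C0[0]-xe),1)
    t=np.array([x,y])-51*np.array([np.cos(hd),np.sin(hd)])
    w=np.r_[r2w(t),p[2]]
    print([x.round(0),y.round(1)],np.degrees(hd).round(1),((w-p)@R*1e3).round(1),"turn",np.radians(hd0-np.degrees(hd)).round(3))
for x in (-110,-90,-60,-30,-2):
    w=np.r_[r2w([x-51,0]),p[2]]; print(x,((w-p)@R*1e3).round(1))
E
python3 plan.py
```

```text
eef_pos: [0.499, -0.2196, 0.0012]
contact_force: [-0.9, -0.6, 0.0]
[ 0.49903255 -0.21956929  0.00122934] [-308.12788385   65.56846774] -28.127298560418534 [-0.88694371 -0.58177669  0.00686736]
coaster [ 0.51908789 -0.15673626  0.008     ] [-249.83939372   34.70331947] [-66.   -6.8  -0.3]
[np.float64(-250.0), np.float64(34.5)] -29.5 [-14.9  -0.   -1.2] turn 0.024
[np.float64(-240.0), np.float64(29.0)] -27.4 [-26.5  -0.    0.7] turn -0.013
[np.float64(-230.0), np.float64(24.0)] -25.2 [-37.9  -0.    2.3] turn -0.05
[np.float64(-220.0), np.float64(19.4)] -23.0 [-49.1  -0.    3.5] turn -0.09
[np.float64(-209.0), np.float64(15.3)] -20.7 [-60.2  -0.    4.4] turn -0.13
[np.float64(-199.0), np.float64(11.7)] -18.3 [-71.2  -0.    4.8] turn -0.172
[np.float64(-189.0), np.float64(8.6)] -15.8 [-82.1  -0.    5. ] turn -0.215
[np.float64(-179.0), np.float64(6.0)] -13.3 [-92.8  -0.    4.7] turn -0.259
[np.float64(-169.0), np.float64(3.8)] -10.7 [-103.4   -0.     4. ] turn -0.305
[np.float64(-158.0), np.float64(2.2)] -8.0 [-114.    -0.     2.9] turn -0.35
[np.float64(-148.0), np.float64(1.0)] -5.4 [-124.3   -0.     1.4] turn -0.397
[np.float64(-138.0), np.float64(0.2)] -2.7 [-134.6   -0.    -0.6] turn -0.444
[np.float64(-128.0), np.float64(0.0)] 0.0 [-144.8   -0.    -3.1] turn -0.491
-110 [-160.7   -0.   -11.5]
-90 [-178.3   -0.   -21. ]
-60 [-204.8   -0.   -35.1]
-30 [-231.2   -0.   -49.3]
-2 [-255.9   -0.   -62.5]
```

```bash
python3 -m jog '[[[-5,0,0],0],[[-10,0,-0.5],0.01],[[-15,0,-1],0.02],[[-20.5,0,-0.3],0.006],[[-26.5,0,0.7],-0.013],[[-32,0,1.5],-0.03],[[-38,0,2.3],-0.05],[[-43.5,0,2.9],-0.07],[[-49,0,3.5],-0.09],[[-54.5,0,4],-0.11],[[-60,0,4.4],-0.13],[[-65.5,0,4.6],-0.15],[[-71,0,4.8],-0.172],[[-76.5,0,4.9],-0.193],[[-82,0,5],-0.215],[[-82,0,5],-0.215],[[-82,0,5],-0.215],[[-82,0,5],-0.215]]';  python3 - <<'E'
from h import *
from station import *
c=read_camera("wrist");cv2.imwrite("pics/w4.png",c["img"][:,:,::-1])
c=read_camera("top");crop(c,300,180,460,300,5,"pics/t4.png");pickle.dump(c,open("pics/top4.pkl","wb"))
o=get_obs();print(w2r(o["eef_pos"]),yaw(o)-10.2)
E
```

```text
t: 8.7
eef_pos: [0.5289, -0.1433, 0.0013]
tool_rot: [-0.475, 0.475, -0.524, 0.524]
contact_force: [-0.2, 0.4, -0.3]
gripper_width: 0.525
[-238.56495834   22.83102388] -15.858351443626407
```

View pics/w4.png

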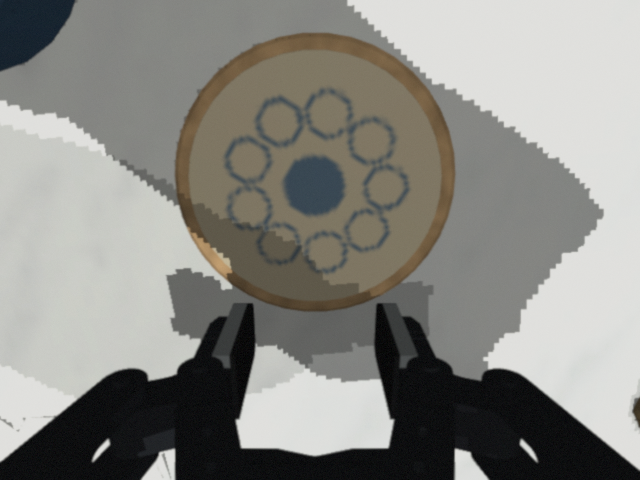

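View pics/t4.png

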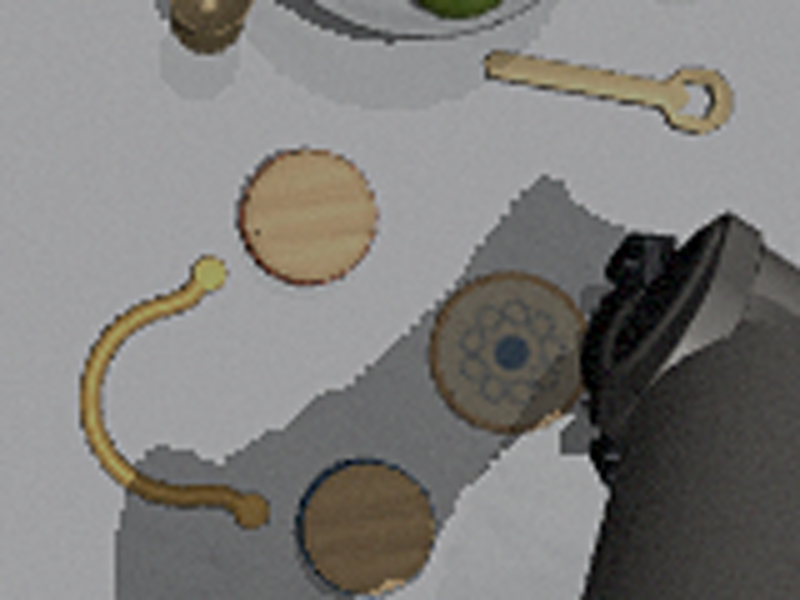

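```bash
cat > plan2.py <<'E'
from h import *
from station import *
import sys
uv=eval(sys.argv[1]); tc=eval(sys.argv[2]); off=float(sys.argv[3])
o=get_obs(); R=tool(o); p=o["eef_pos"]; hd0=yaw(o)-10.2
c=read_camera("wrist"); w=atz(c,*uv,.008); print("coaster wrist",w2r(w).round(1),((w-p)@R*1e3).round(1))
if tc: ct=load(tc[2]); print("coaster top",w2r(atz(ct,(tc[0]-2)/5+300,(tc[1]-2)/5+180,.008)).round(1))
def out(x,y,hd):
    t=np.array([x,y])-off*np.array([np.cos(hd),np.sin(hd)]); w=np.r_[r2w(t),p[2]]
    print([round(float(x)),round(float(y),1)],np.degrees(hd).round(1),((w-p)@R*1e3).round(1),"turn",np.radians(hd0-np.degrees(hd)).round(3))
C0=w2r(w); xe=-125
for x in np.linspace(C0[0],xe,8):
    k=(x-xe)/(C0[0]-xe); out(x,C0[1]*k**2,np.arctan2(2*C0[1]*k/(C0[0]-xe),1))
for x in (-118,-110,-90,-60,-30,-2): out(x,0,0)
E
python3 plan2.py '(315,185)' '(511,352,"top4")' 53
```

```text
coaster wrist [-187.3    7.2] [-53.6  -6.7   1. ]
coaster top [-187.2    6.5]
[-187, 7.2] -13.0 [-0.7 -0.   3.7] turn -0.05
[-178, 5.3] -11.2 [-9.9 -0.   4.8] turn -0.082
[-169, 3.7] -9.4 [-19.   -0.    5.6] turn -0.113
[-161, 2.3] -7.5 [-28.2  -0.    6.1] turn -0.146
[-152, 1.3] -5.6 [-37.3  -0.    6.4] turn -0.178
[-143, 0.6] -3.8 [-46.4  -0.    6.3] turn -0.211
[-134, 0.1] -1.9 [-55.4  -0.    6. ] turn -0.244
[-125, 0.0] 0.0 [-64.5  -0.    5.4] turn -0.277
[-118, 0.0] 0.0 [-71.2  -0.    3.5] turn -0.277
[-110, 0.0] 0.0 [-78.9  -0.    1.3] turn -0.277
[-90, 0.0] 0.0 [-98.2  -0.   -4.2] turn -0.277
[-60, 0.0] 0.0 [-127.    -0.   -12.3] turn -0.277
[-30, 0.0] 0.0 [-155.9   -0.   -20.5] turn -0.277
[-2, 0.0] 0.0 [-182.8   -0.   -28.2] turn -0.277
```

```bash
python3 -m jog '[[[-2,0,1.3],-0.02],[[-5,0,2.8],-0.045],[[-10,0,4.3],-0.075],[[-14.5,0,5.1],-0.097],[[-19,0,5.6],-0.113],[[-23.5,0,5.9],-0.13],[[-28,0,6.1],-0.146],[[-32.5,0,6.3],-0.162],[[-37,0,6.4],-0.178],[[-42,0,6.4],-0.195],[[-46.5,0,6.3],-0.211],[[-51,0,6.2],-0.228],[[-55.5,0,6],-0.244],[[-60,0,5.7],-0.26],[[-64.5,0,5.4],-0.277],[[-66.5,0,4.8],-0.277],[[-66.5,0,4.8],-0.277],[[-66.5,0,4.8],-0.277]]';  python3 - <<'E'
from h import *
from station import *
c=read_camera("wrist");cv2.imwrite("pics/w5.png",c["img"][:,:,::-1])
c=read_camera("top");crop(c,300,180,460,300,5,"pics/t5.png");pickle.dump(c,open("pics/top5.pkl","wb"))
c=read_camera("side");crop(c,290,220,410,310,6,"pics/s5.png");pickle.dump(c,open("pics/side5.pkl","wb"))
o=get_obs();print(w2r(o["eef_pos"]),yaw(o)-10.2)
E
```

```text
t: 10.35
eef_pos: [0.5402, -0.0773, 0.0013]
tool_rot: [-0.543, 0.543, -0.453, 0.453]
contact_force: [-0.3, 0.2, 0.3]
gripper_width: 0.524
[-1.75819562e+02 -6.48588154e-02] 0.024857846337766887
```

View pics/w5.png

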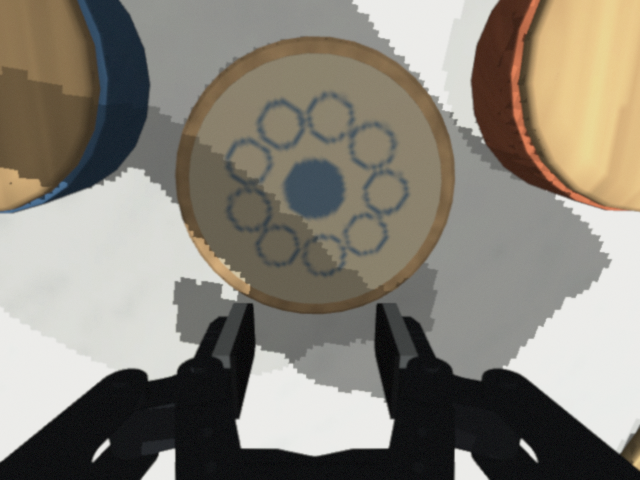

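View pics/t5.png

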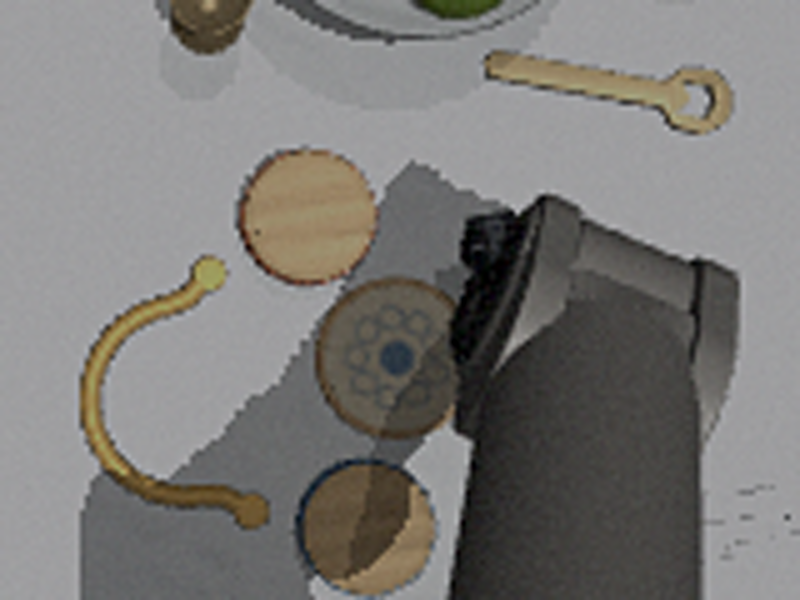

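View pics/s5.png

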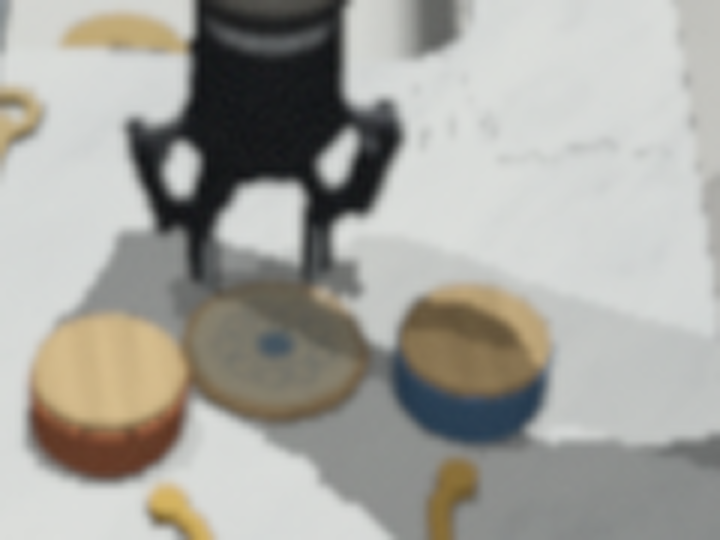

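```bash
python3 plan2.py '(315,188)' '(397,357,"top5")' 53
python3 - <<'E'
from h import *
from station import *
o=get_obs();p=o["eef_pos"];Rt=tool(o)
for src in ("side5","wristnow"):
    c=load(src) if src=="side5" else read_camera("wrist")
    R=cv2.Rodrigues(c["rvec"])[0]
    v,u=np.mgrid[0:480,0:640]; D=c["depth"]
    pts=cv2.undistortPoints(np.stack([u,v],-1).reshape(-1,1,2).astype(np.float64),np.array([[c["fx"],0,c["cx"]],[0,c["fy"],c["cy"]],[0,0,1]]),np.array([c["k1"],0,0,0])).reshape(-1,2)
    X=np.c_[pts,np.ones(len(pts))]*D.reshape(-1,1); W=(X-c["tvec"])@R; W=W[D.reshape(-1)>0]
    rgb=c["img"].reshape(-1,3)[D.reshape(-1)>0]
    r=(W[:,:2]-O)@RR*1e3; z=W[:,2]*1e3
    m=(r[:,0]>-215)&(r[:,0]<-135)&(abs(r[:,1])<80)&(rgb.max(1)<80)
    print(src)
    for a in range(5,110,8):
        k=m&(z>=a)&(z<a+8)
        if k.sum()>3: print(a,a+8,k.sum(),"y",np.percentile(r[k,1],[0,5,95,100]).round(0),"x",np.percentile(r[k,0],[5,95]).round(0))
E
```

```text
coaster wrist [-123.4   -1. ] [-52.4  -6.7   1. ]
coaster top [-123.6   -2. ]
[-123, -1.0] -52.7 [-20.3  -0.  -41.2] turn 0.92
[-124, -0.8] -48.4 [-17.   -0.  -38.9] turn 0.845
[-124, -0.5] -43.2 [-13.3  -0.  -35.8] turn 0.754
[-124, -0.3] -36.9 [ -9.3  -0.  -31.5] turn 0.644
[-124, -0.2] -29.4 [ -5.3  -0.  -25.9] turn 0.513
[-125, -0.1] -20.6 [ -1.6   0.  -18.6] turn 0.359
[-125, -0.0] -10.6 [ 1.   0.  -9.8] turn 0.186
[-125, -0.0] -0.0 [ 2.2  0.  -0.1] turn 0.0
[-118, 0.0] 0.0 [-4.8 -0.  -0.1] turn 0.0
[-110, 0.0] 0.0 [-12.8  -0.   -0.1] turn 0.0
[-90, 0.0] 0.0 [-32.8  -0.   -0.1] turn 0.0
[-60, 0.0] 0.0 [-62.8  -0.   -0. ] turn 0.0
[-30, 0.0] 0.0 [-92.8  -0.   -0. ] turn 0.0
[-2, 0.0] 0.0 [-120.8   -0.    -0. ] turn 0.0
side5
13 21 11 y [-34. -34.  32.  32.] x [-173. -166.]
21 29 7 y [-36. -36.  29.  32.] x [-177. -168.]
29 37 11 y [-37. -37.  28.  28.] x [-178. -165.]
37 45 16 y [-35. -35.  29.  31.] x [-178. -165.]
45 53 13 y [-38. -37.  32.  37.] x [-171. -164.]
53 61 57 y [-54. -51.  43.  48.] x [-184. -163.]
61 69 30 y [-54. -52.  49.  50.] x [-184. -162.]
69 77 36 y [-57. -5
[... 151 characters left out ...]
 57.  60.] x [-175. -160.]
101 109 93 y [-66. -63.  56.  60.] x [-175. -157.]
109 117 61 y [-65. -47.  36.  43.] x [-173. -158.]
wristnow
5 13 1605 y [-36. -29.  28.  35.] x [-182. -136.]
13 21 1292 y [-37. -35.  34.  35.] x [-184. -165.]
21 29 1493 y [-37. -35.  33.  36.] x [-183. -165.]
29 37 1531 y [-37. -34.  32.  35.] x [-183. -165.]
37 45 1822 y [-44. -33.  30.  43.] x [-184. -164.]
45 53 3695 y [-55. -48.  46.  54.] x [-169. -162.]
53 61 12224 y [-57. -52.  51.  56.] x [-184. -163.]
61 69 5597 y [-59. -56.  54.  59.] x [-184. -159.]
69 77 10152 y [-63. -57.  55.  60.] x [-169. -159.]
77 85 10532 y [-63. -58.  56.  62.] x [-166. -159.]
85 93 1235 y [-25. -24.  22.  24.] x [-160. -158.]
```

```bash
python3 -m jog '[[[6,0,0],0],[[12,0,-1.3],0],[[12,-6,-1.3],0]]' 45 | egrep 'force'; python3 -m jog '[[[0,0,0],0],[[0,0,0],0],[[0,0,0],0],[[0,0,0],0],[[0,2,0],0],[[0,4,0],0],[[0,4,0],0],[[0,4,0],0]]' 30;  for i in 1 2 ; do python3 -m jog '[[[0,1,0],0],[[0,1,0],0],[[0,1,0],0]]' | egrep 'eef|force'; done
```

```text
contact_force: [-1.2, 0.5, 0.2]
t: 11.52
eef_pos: [0.5409, -0.0893, 0.003]
tool_rot: [-0.543, 0.543, -0.453, 0.453]
contact_force: [0.0, -0.6, -0.1]
gripper_width: 0.35
eef_pos: [0.5411, -0.0894, 0.0022]
contact_force: [0.4, 0.2, -0.0]
eef_pos: [0.5411, -0.0894, 0.0012]
contact_force: [0.4, -0.6, -0.1]
```

```bash
for i in 1 2 3; do python3 -m jog '[[[0,1,0],0],[[0,1,0],0],[[0,1,0],0]]' | egrep 'eef|force'; done
```

```text
eef_pos: [0.541, -0.0894, 0.0002]
contact_force: [0.4, 0.3, 0.9]
eef_pos: [0.5412, -0.0895, -0.0004]
contact_force: [-1.3, -0.2, 6.2]
eef_pos: [0.5413, -0.0895, -0.0004]
contact_force: [-4.6, 1.3, 17.4]
```

```bash
python3 -m jog '[[[0,-3,0],0],[[0,-5.5,0],0],[[0,-5.5,0],0],[[0,-5.5,0],0]]' | egrep 'eef|force'
python3 - <<'E'
from h import *
from station import *
o=get_obs();p=o["eef_pos"];print(o["t"],w2r(p),yaw(o)-10.2)
c=read_camera("wrist");cv2.imwrite("pics/w6.png",c["img"][:,:,::-1])
R=cv2.Rodrigues(c["rvec"])[0]
v,u=np.mgrid[0:480,0:640]; D=c["depth"]
pts=cv2.undistortPoints(np.stack([u,v],-1).reshape(-1,1,2).astype(np.float64),np.array([[c["fx"],0,c["cx"]],[0,c["fy"],c["cy"]],[0,0,1]]),np.array([c["k1"],0,0,0])).reshape(-1,2)
X=np.c_[pts,np.ones(len(pts))]*D.reshape(-1,1); W=(X-c["tvec"])@R; W=W[D.reshape(-1)>0]
rgb=c["img"].reshape(-1,3)[D.reshape(-1)>0]
r=(W[:,:2]-O)@RR*1e3; z=W[:,2]*1e3
m=(r[:,0]>-225)&(r[:,0]<-155)&(abs(r[:,1])<80)&(rgb.max(1)<80)
for a in range(29,90,4):
    k=m&(z>=a)&(z<a+4)
    if k.sum()>3: print(a,k.sum(),"y",np.percentile(r[k,1],[0,5,95,100]).round(0),"x",np.percentile(r[k,0],[5,95]).round(0))
m=(rgb.max(1)-rgb.min(1).astype(int)>40)&(z>25)&(r[:,0]>-125)
print("lid z",np.percentile(z[m],[50,90,98,100]))
E
```

```text
eef_pos: [0.5412, -0.0894, 0.0038]
contact_force: [0.1, -0.9, -0.2]
13.1 [-187.49503875    1.04496298] 0.0606011410915368
29 721 y [-28. -27.  27.  29.] x [-194. -176.]
33 603 y [-28. -24.  24.  29.] x [-194. -176.]
37 1243 y [-22. -19.  20.  24.] x [-197. -176.]
41 598 y [-34. -27.  27.  33.] x [-193. -175.]
45 1335 y [-43. -35.  36.  44.] x [-188. -174.]
49 1910 y [-46. -41.  41.  48.] x [-181. -174.]
53 3586 y [-49. -44.  44.  49.] x [-195. -174.]
57 7541 y [-50. -45.  46.  51.] x [-196. -175.]
61 3324 y [-51. -48.  49.  53.] x [-197. -175.]
65 2761 y [-54. -50.  51.  54.] x [-196. -171.]
69 3496 y [-56. -51.  52.  56.] x [-179. -170.]
73 5376 y [-58. -52.  53.  58.] x [-184. -170.]
77 6122 y [-60. -54.  54.  60.] x [-180. -170.]
81 6126 y [-61. -56.  56.  61.] x [-177. -170.]
85 2711 y [-61. -53.  50.  60.] x [-176. -170.]
89 271 y [-21. -20.  21.  22.] x [-171. -170.]
lid z [39.75785933 41.05808437 41.66287366 42.94667496]
```

View pics/w6.png

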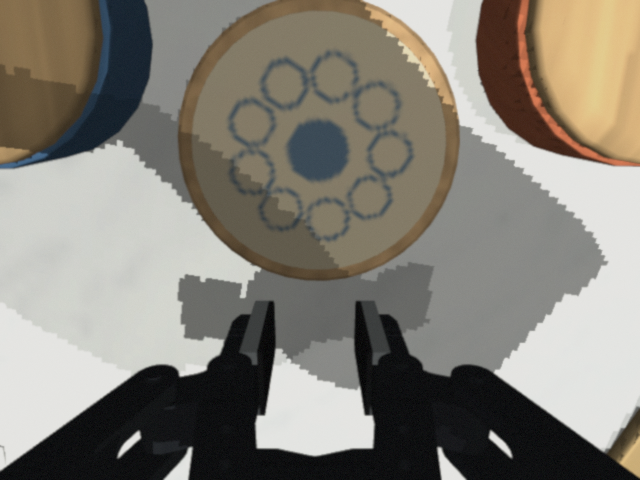

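```bash
python3 -m jog '[[[-4,0,0],0],[[-7,0,0],0],[[-9,0,0],0],[[-11,0,0],0],[[-13,0,0],0],[[-15,0,0],0],[[-17,0,0],0],[[-20,0,0],0],[[-23,0,0],0],[[-26,0,0],0],[[-29,0,0],0],[[-32,0,0],0],[[-32,0,0],0],[[-32,0,0],0]]'
python3 - <<'E'
from h import *
from station import *
o=get_obs();p=o["eef_pos"];print(o["t"],w2r(p),yaw(o)-10.2)
c=read_camera("wrist");cv2.imwrite("pics/w7.png",c["img"][:,:,::-1])
c=read_camera("top");crop(c,300,180,460,300,5,"pics/t7.png");pickle.dump(c,open("pics/top7.pkl","wb"))
E
```

```text
t: 14.32
eef_pos: [0.5354, -0.0577, 0.0038]
tool_rot: [0.543, -0.543, 0.453, -0.453]
contact_force: [0.4, -0.6, -0.2]
gripper_width: 0.353
14.3167 [-155.23203081    1.11001231] 0.08311321025300167
```

View pics/w7.png

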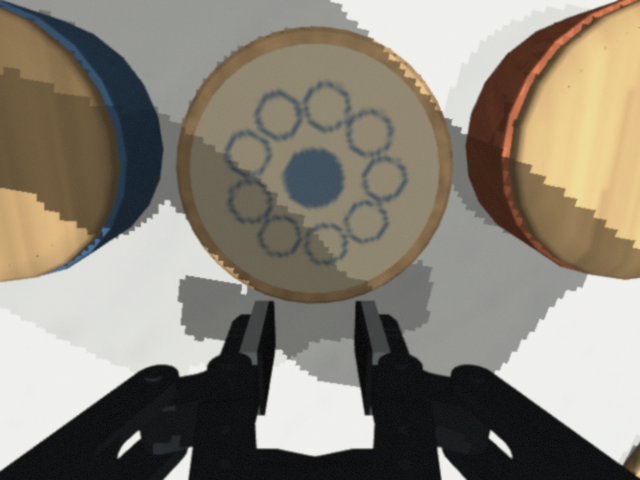

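View pics/t7.png

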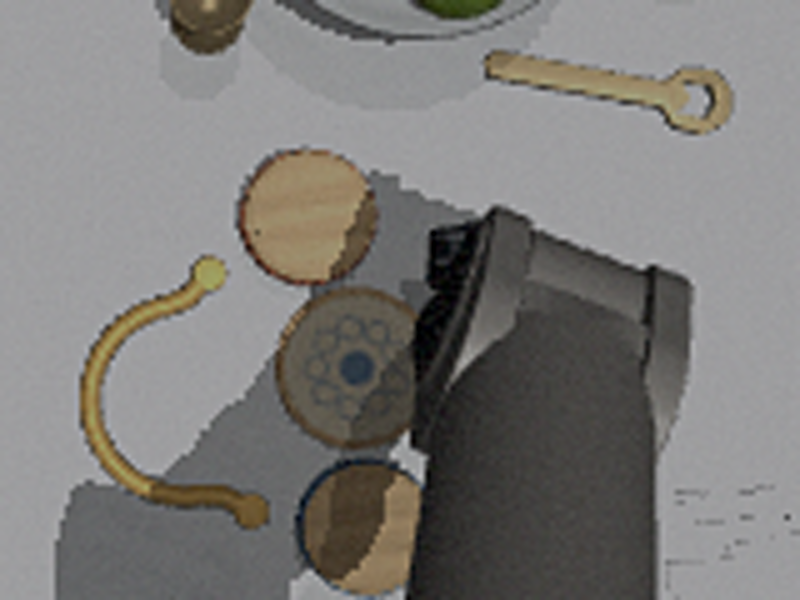

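```bash
python3 -m jog '[[[-2,0,0],0],[[-5,0,0],0],[[-8,0,0],0],[[-12,0,0],0],[[-16,0,0],0],[[-20,0,0],0],[[-24,0,0],0],[[-28,0,0],0],[[-32,0,0],0],[[-36,0,0],0],[[-40,0,0],0],[[-44,0,0],0],[[-48,0,0],0],[[-52,0,0],0],[[-56,0,0],0],[[-60,0,0],0],[[-64,0,0],0],[[-66,0,0],0],[[-66,0,0],0],[[-66,0,0],0]]'
python3 - <<'E'
from h import *
from station import *
o=get_obs();p=o["eef_pos"];print(o["t"],w2r(p),yaw(o)-10.2)
c=read_camera("wrist");cv2.imwrite("pics/w8.png",c["img"][:,:,::-1])
c=read_camera("top");crop(c,300,180,460,300,5,"pics/t8.png");pickle.dump(c,open("pics/top8.pkl","wb"))
E
```

```text
t: 16.08
eef_pos: [0.5236, 0.0071, 0.0038]
tool_rot: [-0.543, 0.543, -0.453, 0.453]
contact_force: [-0.3, -0.4, -0.5]
gripper_width: 0.354
16.0833 [-89.38061826   1.20232202] 0.06940430692984023
```

View pics/w8.png

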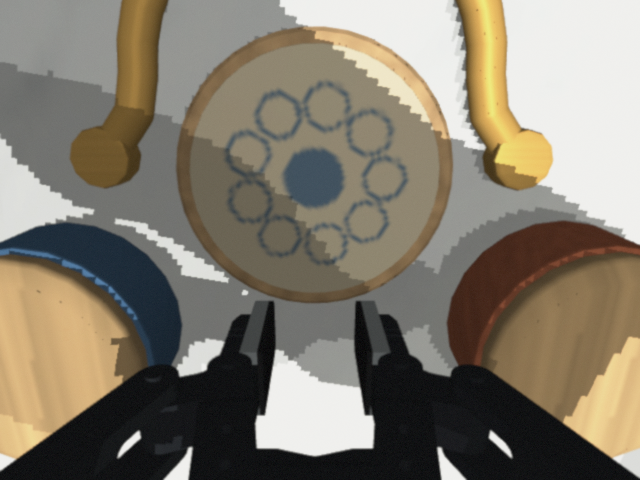

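View pics/t8.png

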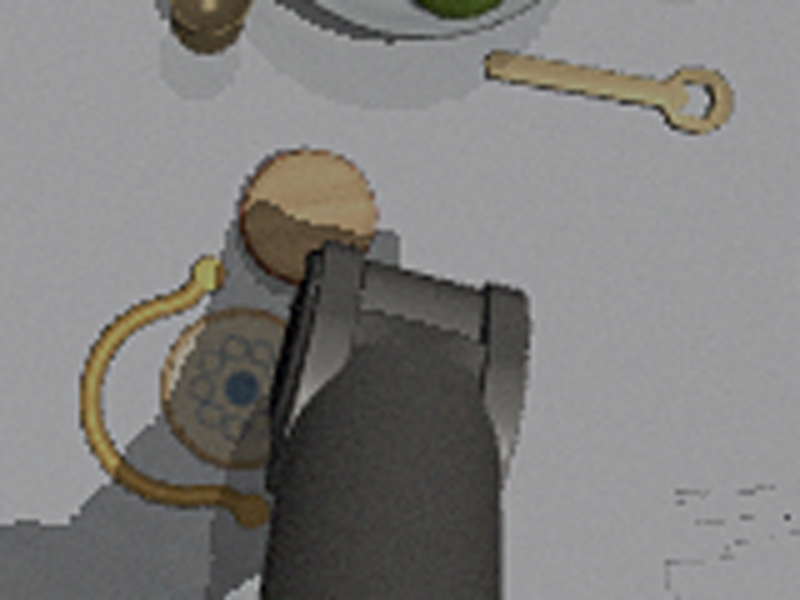

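```bash
python3 -m jog '[[[-3,0,0],0],[[-6,0,0],0],[[-10,0,0],0],[[-14,0,0],0],[[-18,0,0],0],[[-21,0,0],0],[[-24,0,0],0],[[-26,0,0],0],[[-28,0,0],0],[[-28,0,0],0],[[-28,0,0],0]]'; for i in 1 2 3; do python3 -m jog '[[[-1,0,0],0],[[-1,0,0],0],[[-1,0,0],0]]' | egrep 'eef|force'; done
python3 - <<'E'
from h import *
from station import *
o=get_obs();p=o["eef_pos"];print(o["t"],w2r(p),yaw(o)-10.2)
c=read_camera("wrist");cv2.imwrite("pics/w9.png",c["img"][:,:,::-1])
E
```

```text
t: 17.1
eef_pos: [0.5187, 0.0346, 0.0038]
tool_rot: [-0.543, 0.543, -0.453, 0.453]
contact_force: [-0.2, -0.9, 0.5]
gripper_width: 0.351
eef_pos: [0.5185, 0.0354, 0.0038]
contact_force: [-0.2, -0.2, -0.3]
eef_pos: [0.5183, 0.0365, 0.0038]
contact_force: [0.2, -0.8, -0.0]
eef_pos: [0.5181, 0.0376, 0.0038]
contact_force: [-0.3, 0.3, -0.2]
17.85 [-58.43672858   1.25668344] 0.060109491916326974
```

View pics/w9.png

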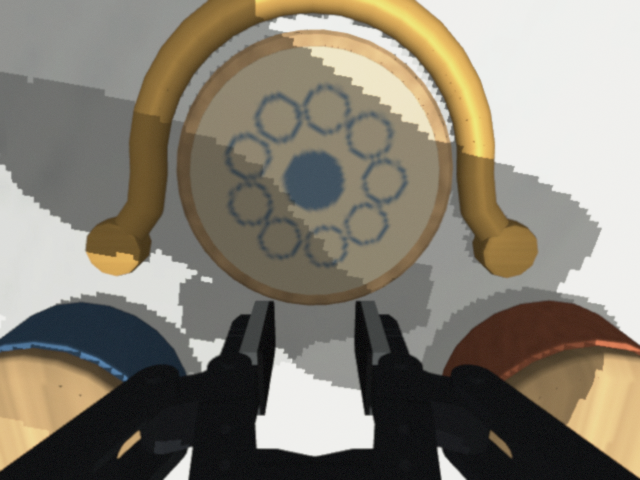

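```bash
for i in 1 2 3 4; do python3 -m jog '[[[-1,0,0],0],[[-1,0,0],0],[[-1,0,0],0]]' | egrep 'eef|force'; done
```

```text
eef_pos: [0.5179, 0.0386, 0.0038]
contact_force: [0.5, -0.9, -0.3]
eef_pos: [0.5177, 0.0395, 0.0038]
contact_force: [-0.4, 0.6, -0.0]
eef_pos: [0.5176, 0.0405, 0.0038]
contact_force: [0.0, 0.7, 0.4]
eef_pos: [0.5174, 0.0415, 0.0038]
contact_force: [0.8, 0.3, 0.1]
```

```bash
for i in 1 2 3; do python3 -m jog '[[[-0.7,0,0],0],[[-0.7,0,0],0],[[-0.7,0,0],0]]' | egrep 'eef|force'; done
python3 - <<'E'
from h import *
from station import *
c=read_camera("wrist");crop(c,120,0,520,300,2,"pics/w10.png")
o=get_obs();print(w2r(o["eef_pos"]))
E
```

```text
eef_pos: [0.5173, 0.0421, 0.0038]
contact_force: [1.0, -0.9, -0.8]
eef_pos: [0.5172, 0.0425, 0.0038]
contact_force: [0.5, -1.0, -0.4]
eef_pos: [0.517, 0.0428, 0.0038]
contact_force: [-0.5, -4.6, 0.8]
[-53.04476092   1.35428908]
```

View pics/w10.png

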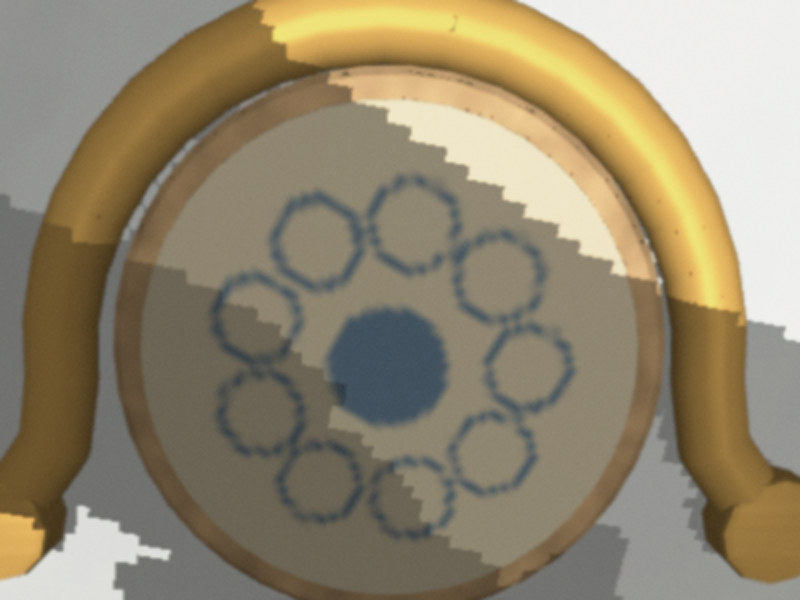

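```bash
for i in 1 2; do python3 -m jog '[[[-0.7,0,0],0],[[-0.7,0,0],0],[[-0.7,0,0],0]]' | egrep 'eef|force'; done
python3 - <<'E'
from h import *
from station import *
c=read_camera("wrist");crop(c,120,0,520,300,2,"pics/w11.png")
w=atz(c,314,181,.008);print(w2r(w))
o=get_obs();print(w2r(o["eef_pos"]))
E
```

```text
eef_pos: [0.517, 0.0431, 0.0038]
contact_force: [0.9, -5.9, 0.7]
eef_pos: [0.5168, 0.0433, 0.0038]
contact_force: [1.0, -7.0, -0.5]
[1.63685977 0.81502398]
[-52.63713553   1.50316139]
```

View pics/w11.png

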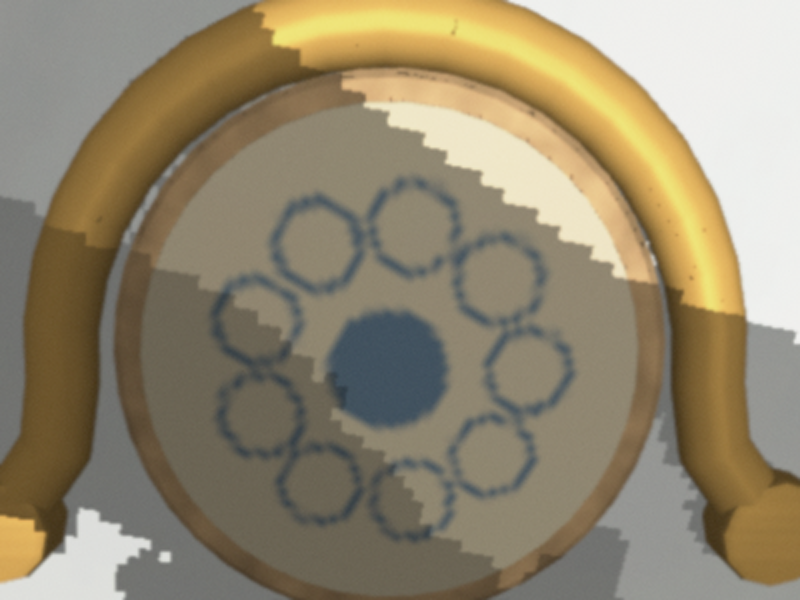

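```bash
python3 -m jog '[[[3,0,0],0],[[5,0,-1.4],0],[[5,0,-1.4],0],[[3,0,-1.4],0],[[2,0,-1.4],0],[[1,0,-1.4],0],[[0,0,-1.4],0],[[0,0,-1.4],0],[[-0.7,0,-1.4],0],[[-0.7,0,-1.4],0],[[-0.7,0,-1.4],0]]'
python3 - <<'E'
from h import *
from station import *
c=read_camera("wrist");crop(c,120,0,520,300,2,"pics/w12.png")
o=get_obs();print(w2r(o["eef_pos"]))
E
```

```text
t: 21.17
eef_pos: [0.5157, 0.0431, 0.0039]
tool_rot: [-0.542, 0.543, -0.453, 0.455]
contact_force: [1.7, -7.8, -1.1]
gripper_width: 0.355
[-52.57824716   2.70444836]
```

View pics/w12.png

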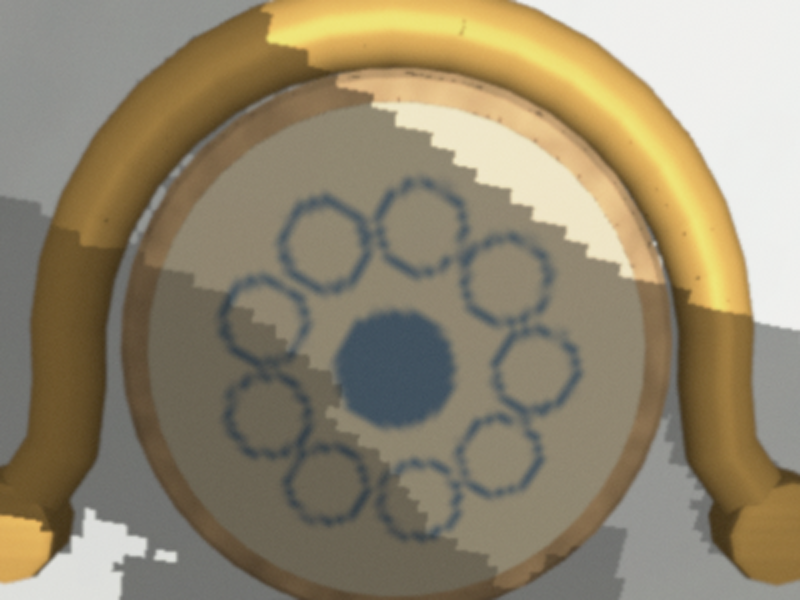

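```bash
python3 -m jog '[[[2,0,0],0],[[5,0,0],0],[[10,0,0],0],[[15,0,0],0],[[15,-15,0],0],[[15,-40,0],0],[[30,-75,0],0],[[60,-110,0],0],[[95,-130,0],0],[[130,-150,0],0],[[160,-160,0],0],[[190,-160,0],0],[[210,-160,0],0],[[210,-160,0],0],[[210,-160,0],0]]'
python3 - <<'E'
from h import *
from station import *
c=read_camera("top");crop(c,300,180,460,300,5,"pics/t13.png");pickle.dump(c,open("pics/top13.pkl","wb"));cv2.imwrite("pics/tf.png",c["img"][:,:,::-1])
c=read_camera("side");crop(c,270,240,430,360,5,"pics/s13.png");pickle.dump(c,open("pics/side13.pkl","wb"))
o=get_obs();print(o["t"],o["eef_pos"])
E
```

```text
t: 22.47
eef_pos: [0.5524, -0.1625, 0.1638]
tool_rot: [-0.542, 0.542, -0.454, 0.454]
contact_force: [0.7, 0.3, -0.1]
gripper_width: 0.35
22.5667 [ 0.5524645  -0.16000084  0.16337925]
```

View pics/t13.png

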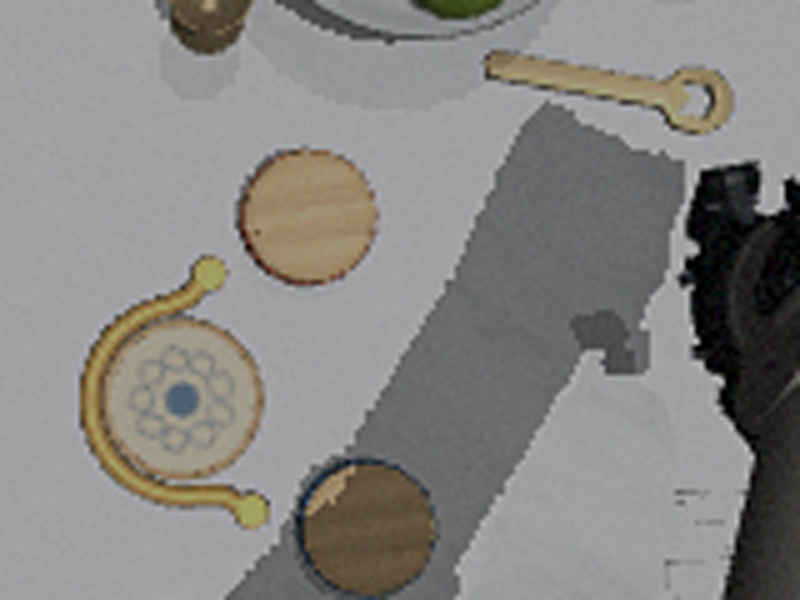

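View pics/s13.png

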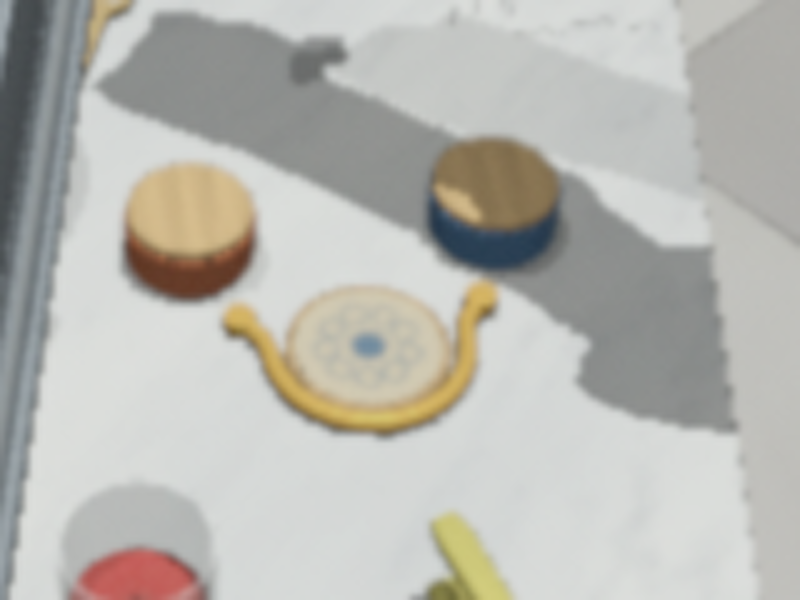

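View pics/tf.png

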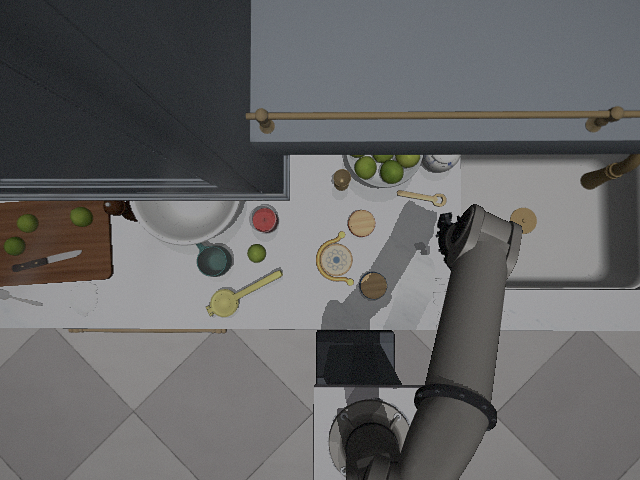

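Run:
```python
from h import *
from station import *
c=load("top13");print("top",w2r(atz(c,(183-2)/5+300,(398.5-2)/5+180,.008)).round(1))
c=load("side13");print("side",w2r(atz(c,(368.5-2)/5+270,(345-2)/5+240,.008)).round(1))
crop(load("top13"),312,235,362,290,11,"pics/t14.png")
```

```text
top [-0.5 -0.1]
side [-3.1  1.1]
```

View pics/t14.png

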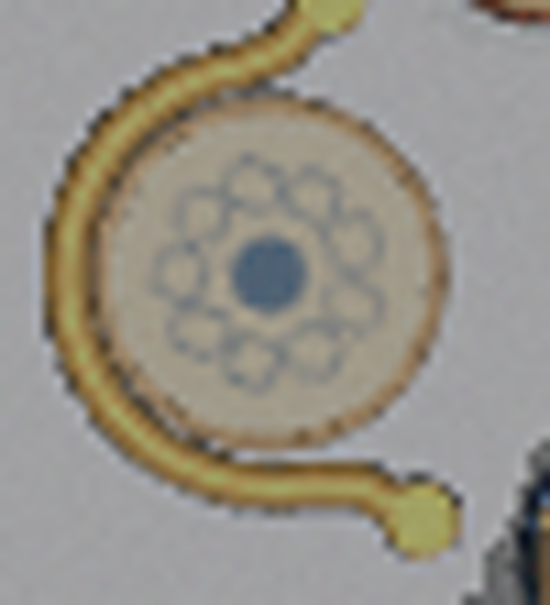

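Run:
```python
from station import *
hand_in()
```

```text
the job is handed in; nothing more can be done
```

The coaster is in the U-shaped rail and, by my checks, fully home. I handed the job in at about 22.6 s of the 53 s allowed, with the arm clear. No verdict was reported.

**What I did:**
- I pushed the coaster flat along the worktop with the two open fingertips, never gripping or lifting it. The path was a curve to the axis of the gap, then straight between the pots and into the rail.
- Before the gap I narrowed the finger opening from 45 mm to 30 mm, because the finger linkages would have passed very close to the pot lids.

**Last checks:**
- **Contact with the rail:** the fingertips met a stop. The force rose to 7–8 N and held when I pushed a second time.
- **Position:** the top camera puts the coaster's centre at (-0.5, -0.1) mm in the rail's frame, with no visible gap at the bottom of the U.
- **Disagreement:** the side camera read (-3.1, +1.1) mm. It had also placed the coaster about 2 mm farther back than the top camera before the push. I trusted the contact force and the top view.
- **Sideways:** the wrist camera suggested the coaster sat about 0.5–1 mm off-centre. A small correction of about 1.4 mm in finger position did not move it.
- **Bystanders:** all the other things look unmoved in the final top picture. No wrist force reading exceeded about 20 N, and that was while touching the fingertips to the worktop to find its height.

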